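Shut the cup steriliser and hold its timer dial at the third click

ROBOT

A 6-joint arm with a two-finger parallel gripper is mounted at the origin on the work surface. World frame = base frame: x ahead of the robot, y to its left, z up, the work surface at z = 0. Lengths are in m, angles in rad, forces in N, time in s.
With the tool pointing down it reaches from about 0.35 to 0.725 m from the base axis. Payload 4.3 kg.
Tool frame: the origin (TCP) lies at the centre of the arm's flange, where the gripper is bolted on; the fingertips stand 173 mm ahead of it and the grasp point (between the pads) lies 155 mm ahead of it; z points along the fingers, y is the line along which they close (so a half turn about z gives the same grasp; the last joint's range is limited). The gripper opens to 85 mm and grips with 20 to 120 N. Pads are 22 mm wide; open, the fingers measure 114 mm over their backs; the gripper's body (76 mm by 85 mm) begins 54 mm behind the grasp point. The pads swing forward as they close: fully open they stand 13 mm farther back than shut.
Start: joints at [-1.222, 0.377, 0.081, 1.274, 0, 1.46], TCP at [0.255, -0.516, 0.405] pointing down, gripper open.
Joint ranges: [-2.72, 2.72], [-0.84, 1.66], [-1.02, 1.22], [-1.77, 2.12], [-1.37, 1.28], [-3.14, 3.14]. Speed limits (rad/s): [2.57, 2.57, 3.14, 3.14, 3.14, 3.14].

INTERFACE

Orientations are given as a unit quaternion [x, y, z, w].
In Python, from cell import monitor, imaging, workorder gives the robot as it stands.
- The arm moves only by the tool drive_tool, never from a script. Its argument "series" is a list of rows, each a list of 7 numbers: the turn, a rotation vector about the tool's x, y, z in degrees, then the shift along the tool's x, y, z in m, then the opening, from 0 (shut) to 1 (fully open). A call has exactly 10 rows; each row shifts and turns the commanded pose from where the row before left it, along the tool's axes as they then stand; what a row does not reach is not made up. A row lasts 1/12 s, in which the tool goes at most 41.7 mm and 7.16 degrees, less where a joint would pass 70% of its speed; a pose out of reach is approached as far as the arm can. A call is refused whole if a number of a shift passes 0.0417 or a number of a turn 7.16, either way. A call with a gripper value outside its range is refused whole. The fingers move at their own pace and stop on an object; the grip force is fixed at half the most. Time passes only in rows, so rows that do not move let the fingers close, or fill a call up. It gives the time, the measured TCP pose, the force, the opening and the grip force at its end, in the units of the state.
- monitor.read_state(): the state, without advancing time (a new reading comes with each control period).
- imaging.camera(name): name is "side" or "top" or "wrist"; returns a dict with "img" (420x560x3 uint8, red, green, blue), "mtx" (3x3 intrinsics, pixels), "origin" and "orientation" of the camera in the world; the wrist camera has in their place "hand_eye" (4x4, takes a point from camera to tool coordinates, whose origin is the TCP and whose axes are the flange's). Camera axes: x right, y down, z forward; pixel columns grow to the right and rows downward; lengths in m; the calibration is good to about 2 mm. A picture is of the moment at which its call begins: read the wrist's pose just before it. There is no depth.
- workorder.sign_off(): hands the job in; it is judged then, once.
The state is a dict: "time_s": time; "q": joint angles; "joint_velocities": joint speeds; "joint_efforts": joint torques, N m; "tcp_pos": TCP position; "eef_rot": TCP orientation; "contact_force": force on the tool from outside, world axes, zero at the start; "wrist_torque": the same for the moment, N m; "gripper_width": finger opening in m; "gripper_force": force on a finger pad.
Only numpy, scipy, OpenCV 4.12 (cv2) and the standard library are available. Lean on these libraries where they do the work, as an engineer would, in place of code of your own. Each camera call takes 0.05 s, during which the arm holds its last target. There are 200 camera calls.

TASK

Fold the open lid of the cup steriliser fully shut first; only then push the thumb tab of its spring-return timer dial down with the fingers, past the first two clicks to the third (short of the end stop), and hold it there steadily for at least three seconds. The dial springs back when let go, so do not release it: the program finishes while the fingers are still holding the tab down at the third click. Leave the pitcher, the mug and the stack of bowls standing where they are.

Things in the scene. Friction and masses are not known exactly. Their poses are not given: they have to be found in the camera images.
- steriliser: Cup steriliser, fixed: a low steel box 220 x 260 mm, 92 mm high, six small cups inside, with a grey control pod (110 x 85 mm, 70 mm high) on its right side (local -y). Origin: on the counter under the box centre; local x points away from the robot, from the lid's free edge to its hinge; local y left, z up.
- lid (a joint): Angle of the white lid in rad: 0 = shut (level, resting on the box rim), grows as it opens upwards; starts between 0.6 and 1.1. The hinge is stiff: the lid stays where it is left and takes about 4 N at its free edge to move.
- lid_hinge (a point): A point on the lid's hinge line, in its middle; the hinge line is along the steriliser's local y, at its far rim, 92 mm above the counter. Turns with the lid.
- lid_push (a point): Point on the outer (upper when shut) face of the lid, midway along its width, 195 mm from the hinge along the lid and 10 mm off the hinge line's plane; a good place to push. The lid is 10 mm thick, 226 mm from hinge to free edge, 266 mm wide; shut, its upper face is 102 mm above the counter. Open, this face looks up and away from the robot.
- dial (a joint): Angle of the timer dial in rad: 0 = rest, grows as its tab is pushed down. Clicks at 0.36 (first), 0.72 (second), 1.08 (third); hard end stop at 1.36. A spring drives it back to 0 from anywhere when let go. Pushing 75 mm from the axis takes 4 to 12 N, about 8 N to hold it at the third click.
- tab_push (a point): Point on the middle of the tab's upper face, 75 mm from the dial axis along the tab and 5 mm above its mid-plane; moves with the tab. Push down here; at the third click it has come down by about 75 mm.
- tab_tip (a point): Outer end of the dial's black thumb tab, a flat paddle 36 mm wide, 10 mm thick, reaching 96 mm out from the dial axis towards the robot (steriliser's local -x). Seen from the side it slopes 0.70 rad above level at rest and 0.38 rad below level at the third click (slope = 0.70 minus the dial angle). Moves with the tab.
- dial_axis (a point): Fixed middle of the dial's axis, which is along the steriliser's local y: 105 mm above the counter, 30 mm nearer the robot than the box centre and 185 mm to its right. The drum (radius 25 mm) sits between two grey cheeks, 70 mm wide over their outsides and reaching 131 mm above the counter, with three white ribs on each rim at the slopes of the clicks.
- pitcher: Bystander: clear water pitcher with white lid, 104 mm across, 203 mm high; origin under its centre. Leave alone.
- mug: Bystander: white mug, 76 mm across, 85 mm high; origin under its centre. Leave alone.
- bowls: Bystander: stack of white bowls, 110 mm across, about 72 mm high; origin under its centre. Leave alone.

How it is judged:
On the way, in this order (a step that is already met when the one before it is completed fails the run):
1. the lid is shut while the dial is still at rest (value of joint lid below 0.06 rad and value of joint dial below 0.2 rad), for 0.2 s.
2. the fingers hold the tab at the third click for about three seconds (value of joint dial between 0.95 and 1.21 rad and contact force between the fingers and dial above 1.5 N and value of joint lid below 0.06 rad), for 2.8 s.
At the end, for the whole second after the job is handed in: The lid is shut (within 0.06 rad), the dial is at the third click (between 0.95 and 1.21 rad) and still, held there by the fingers pushing on its tab with more than 1.5 N, and the bystanders stand within 30 mm of where they started (all of step 2 and velocity of joint dial between -0.3 and 0.3 rad/s and distance of each of pitcher, mug, bowls from where it was at the start of the episode below 0.03 m and angle between each of pitcher, mug, bowls's own z axis and vertical below 0.2 rad); the arm keeps its last pose, push and grip.
It fails at once if the dial is worked while the lid is open (value of joint dial above 0.3 rad and value of joint lid above 0.12 rad).
It fails at once if a bystander is disturbed (distance of any of pitcher, mug, bowls from where it was at the start of the episode above 0.03 m).
It also fails if it takes over 51 s, if anything falls off the work surface, if the arm or the gripper's body presses on something with over 40 N, if the wrist force passes 120 N, or if a joint passes its speed limit or range.

## Working session

There is one attempt and no reset: what is moved stays moved. The work goes in short steps, Python scripts to look and compute and a tool call to move; the robot and the scene stay as the last step left them, time stands still between calls to the robot, and variables do not carry over. Pictures are saved under pics/ and viewed, at most 10 in all, crops included, and the job is handed in when it is done.

Besides the shell and the picture viewer there is one more tool, called by a JSON object that holds its "api" and its "payload", one argument or row to a line. drive_tool: Moves the arm, as the interface text tells. Its arguments: {"type":"object","properties":{"series":{"type":"array","items":{"type":"array","items":{"type":"number"}}}},"required":["series"]}

```bash
mkdir -p pics; python3 - <<'E'
from cell import monitor, imaging
import cv2, pickle
s=monitor.read_state(); print({k:s[k] for k in("time_s","tcp_pos","eef_rot","contact_force","gripper_width")})
d={}
for n in("side","top"):
    c=imaging.camera(n); d[n]=c; cv2.imwrite(f"pics/{n}0.png",c["img"][:,:,::-1]); print(n,c["mtx"],c["origin"],c["orientation"])
pickle.dump(d,open("c0.pkl","wb"))
E
```

```text
{'time_s': 0.0, 'tcp_pos': array([ 0.25455177, -0.51524845,  0.4037385 ]), 'eef_rot': array([ 9.73805404e-01,  2.27380696e-01, -1.21454664e-04, -1.01944323e-03]), 'contact_force': array([-0.19700321,  0.42385025, -0.43463927]), 'gripper_width': 0.0856492687131862}
side [[465.84695325   0.         282.54069959]
 [  0.         465.84695325 204.42011779]
 [  0.           0.           1.        ]] [0.02083684 0.78114882 0.82919044] [-0.26810844  0.84747299 -0.43591827  0.14100589]
top [[421.83195165   0.         279.65091901]
 [  0.         421.83195165 208.50626155]
 [  0.           0.           1.        ]] [0.40650214 0.00999428 1.00920271] [ 0.74987762 -0.6523154   0.07443762 -0.0814077 ]
```

```bash
ls -la .
```

```text
total 1392
drwxr-xr-x  3 agent agent    4096 Dec  3 21:08 .
drwxr-xr-x 23 root  root     4096 Dec  3 21:08 ..
-rw-r--r--  1 agent agent 1411958 Dec  3 21:08 c0.pkl
drwxr-xr-x  2 agent agent    4096 Dec  3 21:08 pics
```

View pics/top0.png

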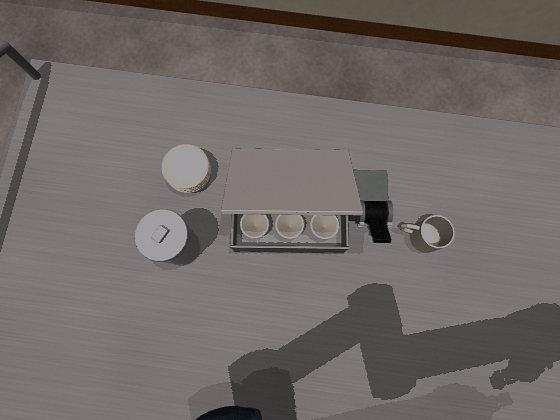

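View pics/side0.png

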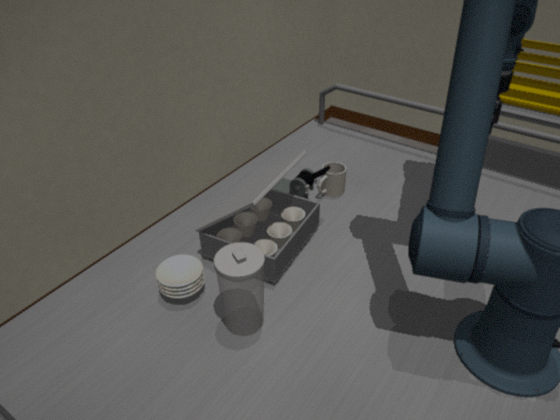

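The top view shows the steriliser's near rim at about (231..348, 250), the lid's free edge at about (222..359, 212), the tab near (380, 235), the mug at (435, 232), the pitcher at (161, 236) and the bowls at (187, 168). The side view shows the lid as a thin strip from (253, 203) to (305, 152). I'll zoom in on both for exact corners.

```bash
python3 - <<'E'
import cv2
a=cv2.imread("pics/top0.png")[135:265,210:410]; b=cv2.imread("pics/side0.png")[140:285,190:360]
cv2.imwrite("pics/topz.png",cv2.convertScaleAbs(cv2.resize(a,None,fx=4,fy=4,interpolation=2),alpha=1.4))
cv2.imwrite("pics/sidez.png",cv2.convertScaleAbs(cv2.resize(b,None,fx=4,fy=4,interpolation=2),alpha=1.4))
E
```

```text
(no output)
```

View pics/topz.png

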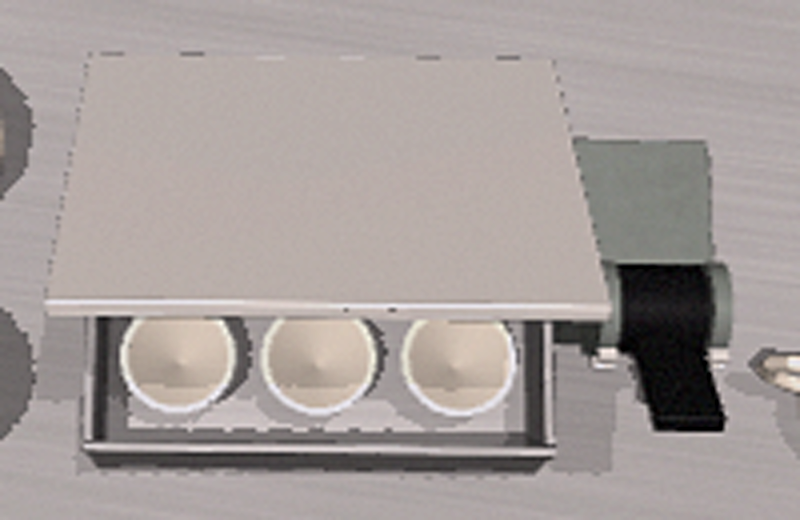

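View pics/sidez.png

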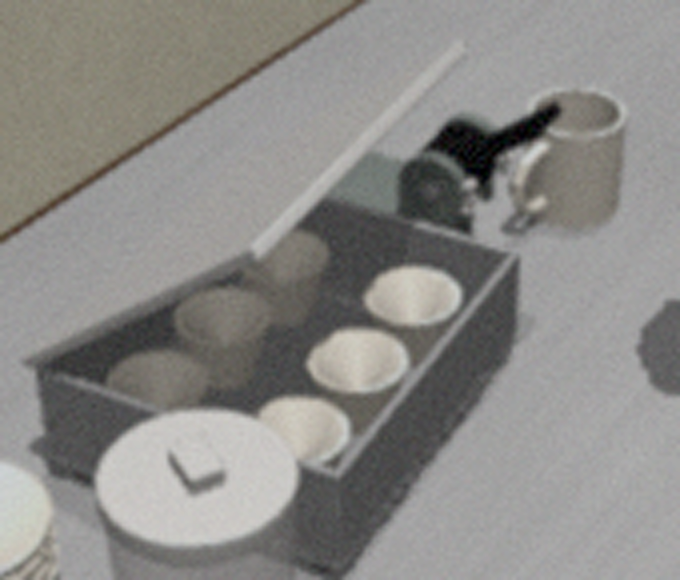

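Zoomed, the top crop gives the lid's free upper edge at (48,298)-(605,303), its hinge at (90,53)-(552,58), the near rim at (85,447)-(552,452), and the tab tip at (655..722, 418). The side crop gives the near rim at (335,472)-(517,257), the far-left rim at (30,362), and the free edge at (255,252)-(462,45). I'll fit the pose to these.

```bash
cat > h.py <<'E'
import numpy as np, pickle
from scipy.spatial.transform import Rotation as R
C=pickle.load(open("c0.pkl","rb"))
def proj(n,P):
    c=C[n]; p=R.from_quat(c["orientation"]).inv().apply(np.atleast_2d(P)-c["origin"]); u=p@c["mtx"].T; return u[:,:2]/u[:,2:]
def ray(n,uv,z):
    c=C[n]; d=R.from_quat(c["orientation"]).apply(np.linalg.inv(c["mtx"])@[*uv,1]); return c["origin"]+d*(z-c["origin"][2])/d[2]
def world(p,L): return R.from_euler("z",p[2]).apply(L)+[p[0],p[1],0]
def lidp(a,r,y,h): # r from hinge, h above lid underside
    return [.11-r*np.cos(a)+h*np.sin(a)*1, y, .092+r*np.sin(a)+h*np.cos(a)]
E
python3 - <<'E'
from h import *
from scipy.optimize import least_squares
T=lambda l:np.array(l)/4+[210,135]; S=lambda l:np.array(l)/4+[190,140]
def res(p,full=False):
    a=p[3]; da=.7
    tab=lambda y:[-.03-.096*np.cos(.7)-.005*np.sin(.7)*-0-.0032*-1*0, -.185+y, .105+.096*np.sin(.7)+.004]
    top=[(lidp(a,.226,.133,.01),(48,298)),(lidp(a,.226,-.133,.01),(605,303)),(lidp(a,0,.133,.01),(90,53)),(lidp(a,0,-.133,.01),(552,58)),
     ([-.11,.13,.092],(85,447)),([-.11,-.13,.092],(552,452)),(tab(.018),(655,420)),(tab(-.018),(722,420))]
    sd=[([-.11,-.13,.092],(517,257)),([-.11,.13,.092],(335,472)),([.11,.13,.092],(30,362)),(lidp(a,.226,.133,.005),(257,252)),(lidp(a,.226,-.133,.005),(462,45))]
    r=np.r_[proj("top",world(p,[t[0] for t in top]))-T([t[1] for t in top]),proj("side",world(p,[t[0] for t in sd]))-S([t[1] for t in sd])]
    return r if full else r.ravel()
f=least_squares(res,[.45,0,0,.8],loss="soft_l1"); p=f.x; print(p.round(4)); print(res(p,True).round(1))
np.save("p.npy",p)
from scipy.spatial.transform import Rotation as R
print("lid_push",world(p,[lidp(p[3],.195,0,.01)]),"free edge",world(p,[lidp(p[3],.226,0,.01)]))
for nm,l in dict(axis=[-.03,-.185,.105],tabrest=[-.03-.075*np.cos(.7)+.005*np.sin(.7),-.185,.105+.075*np.sin(.7)+.004],tab3=[-.03-.075*np.cos(.38)-.005*np.sin(.38),-.185,.105-.075*np.sin(.38)+.005]).items(): print(nm,world(p,[l]).round(3))
print("mug",ray("top",(437,231),.085),"pitcher",ray("top",(161,236),.203),"bowls",ray("top",(187,168),.072))
E
```

```text
[0.6372 0.0143 0.1277 0.677 ]
[[-1.5 -0. ]
 [ 1.9  0.3]
 [-0.7 -0.7]
 [ 0.3 -0.5]
 [-1.4 -0. ]
 [ 0.9  0.1]
 [ 0.  -0. ]
 [ 1.2  0.2]
 [ 0.3 -2.2]
 [ 0.1  0.7]
 [ 0.   1. ]
 [-0.9  0.4]
 [ 0.3 -0.2]]
lid_push [[0.60171826 0.00978978 0.2219519 ]] free edge [[0.57775179 0.00671134 0.24137178]]
axis [[ 0.631 -0.173  0.105]]
tabrest [[ 0.577 -0.18   0.157]]
tab3 [[ 0.56  -0.182  0.082]]
mug [ 0.61075152 -0.31989196  0.085     ] pitcher [0.50089641 0.24963797 0.203     ] bowls [0.6813835  0.26056814 0.072     ]
```

Fit good to about 2 px: steriliser at (0.637, 0.014), yaw 0.128 rad, lid angle 0.677. First I'll raise the arm, turn the tool so its y axis is local +x and its x axis is local +y, and shut the fingers.

{"api": "drive_tool", "payload": {
  "series": [
    [0, 0, -7.1, 0, 0, -0.006, 0],
    [0, 0, -7.1, 0, 0, -0.006, 0],
    [0, 0, -7.1, 0, 0, -0.006, 0],
    [0, 0, -7.1, 0, 0, -0.006, 0],
    [0, 0, -7.1, 0, 0, -0.006, 0],
    [0, 0, -7.1, 0, 0, -0.006, 0],
    [0, 0, -7.1, 0, 0, -0.006, 0],
    [0, 0, -7.1, 0, 0, -0.006, 0],
    [0, 0, -7.1, 0, 0, -0.006, 0],
    [0, 0, -7.1, 0, 0, -0.006, 0]
  ]
}}

```text
time_s: 0.93
tcp_pos: [0.2546, -0.5154, 0.4644]
eef_rot: [0.658, 0.753, 0.0, -0.001]
contact_force: [0.1, -0.3, 0.4]
gripper_width: -0.0001
gripper_force: 0.0
```

{"api": "drive_tool", "payload": {
  "series": [
    [0, 0, 0, 0.024, 0.021, 0, 0],
    [0, 0, 0, 0.024, 0.021, 0, 0],
    [0, 0, 0, 0.024, 0.021, 0, 0],
    [0, 0, 0, 0.024, 0.021, 0, 0],
    [0, 0, 0, 0.024, 0.021, 0, 0],
    [0, 0, 0, 0.024, 0.021, 0, 0],
    [0, 0, 0, 0.024, 0.021, 0, 0],
    [0, 0, 0, 0.024, 0.021, 0, 0],
    [0, 0, 0, 0.024, 0.021, 0, 0],
    [0, 0, 0, 0.024, 0.021, 0, 0]
  ]
}}

```text
time_s: 1.77
tcp_pos: [0.433, -0.2493, 0.4644]
eef_rot: [0.661, 0.751, -0.0, -0.0]
contact_force: [0.6, -0.1, 0.6]
gripper_width: -0.0
gripper_force: 0.0
```

```bash
cat > st.py <<'E'
from h import *
from cell import monitor
s=monitor.read_state(); p=np.load("p.npy")
rt=R.from_quat(s["eef_rot"]); tip=s["tcp_pos"]+rt.apply([0,0,.173])
loc=R.from_euler("z",-p[2]).apply(tip-[p[0],p[1],0])
print("t",s["time_s"],"q",s["q"].round(2),"tip world",tip.round(3),"tip local",loc.round(4),"F",s["contact_force"].round(1),"w",round(s["gripper_width"],4)); print("tool axes in local (cols)",(R.from_euler("z",-p[2])*rt).as_matrix().round(3).tolist())
E
python3 st.py
```

```text
t 1.7667 q [-0.65  0.21  0.01  1.37 -0.    0.79] tip world [ 0.433 -0.249  0.291] tip local [-0.2362 -0.2354  0.2914] F [ 0.6 -0.1  0.6] w -0.0
tool axes in local (cols) [[0.001, 1.0, -0.001], [1.0, -0.001, 0.001], [0.001, -0.001, -1.0]]
```

{"api": "drive_tool", "payload": {
  "series": [
    [0, 0, 0, 0.025, 0.022, 0, 0],
    [0, 0, 0, 0.025, 0.022, 0, 0],
    [0, 0, 0, 0.025, 0.022, 0, 0],
    [0, 0, 0, 0.025, 0.022, 0, 0],
    [0, 0, 0, 0.025, 0.022, 0, 0],
    [0, 0, 0, 0.025, 0.022, 0, 0],
    [0, 0, 0, 0.025, 0.022, 0, 0],
    [0, 0, 0, 0.025, 0.022, 0, 0],
    [0, 0, 0, 0.025, 0.022, 0, 0],
    [0, 0, 0, 0, 0, 0, 0]
  ]
}}

```text
time_s: 2.6
tcp_pos: [0.6024, 0.0019, 0.4631]
eef_rot: [0.659, 0.753, 0.001, -0.001]
contact_force: [-1.5, -0.5, -0.3]
gripper_width: -0.0001
gripper_force: 0.0
```

```bash
python3 st.py
```

```text
t 2.6 q [-0.1   0.44  0.32  1.45  0.    1.34] tip world [0.602 0.002 0.29 ] tip local [-0.0361 -0.0075  0.2901] F [-1.5 -0.5 -0.3] w -0.0001
tool axes in local (cols) [[-0.005, 1.0, -0.0], [1.0, 0.005, 0.003], [0.003, -0.0, -1.0]]
```

{"api": "drive_tool", "payload": {
  "series": [
    [0, 0, 0, 0.001, 0.001, 0.006, 0],
    [0, 0, 0, 0.001, 0.001, 0.006, 0],
    [0, 0, 0, 0.001, 0.001, 0.006, 0],
    [0, 0, 0, 0.001, 0.001, 0.006, 0],
    [0, 0, 0, 0.001, 0.001, 0.006, 0],
    [0, 0, 0, 0.001, 0, 0.006, 0],
    [0, 0, 0, 0.001, 0, 0.006, 0],
    [0, 0, 0, 0, 0, 0.006, 0],
    [0, 0, 0, 0, 0, 0.006, 0],
    [0, 0, 0, 0, 0, 0.006, 0]
  ]
}}

```text
time_s: 3.43
tcp_pos: [0.6044, 0.005, 0.4041]
eef_rot: [0.661, 0.751, -0.0, 0.0]
contact_force: [0.6, -0.4, 0.9]
gripper_width: -0.0002
gripper_force: 0.0
```

{"api": "drive_tool", "payload": {
  "series": [
    [0, 0, 0, 0, -0.002, 0.006, 0],
    [0, 0, 0, 0, -0.002, 0.006, 0],
    [0, 0, 0, 0, -0.002, 0.006, 0],
    [0, 0, 0, 0, -0.002, 0.006, 0],
    [0, 0, 0, 0, -0.002, 0.006, 0],
    [0, 0, 0, 0, -0.002, 0.006, 0],
    [0, 0, 0, 0, -0.002, 0.006, 0],
    [0, 0, 0, 0, -0.002, 0.006, 0],
    [0, 0, 0, 0, -0.002, 0.006, 0],
    [0, 0, 0, 0, -0.002, 0.006, 0]
  ]
}}

```text
time_s: 4.27
tcp_pos: [0.5843, 0.0025, 0.344]
eef_rot: [0.661, 0.751, -0.0, -0.0]
contact_force: [-0.8, -0.7, 3.4]
gripper_width: -0.0002
gripper_force: 1.4
```

```bash
python3 st.py; python3 -c "
from cell import imaging
import cv2
cv2.imwrite('pics/side1.png',imaging.camera('side')['img'][100:310,140:420,::-1].repeat(2,0).repeat(2,1))"
```

```text
t 4.2667 q [-0.1   0.42 -0.02  1.14 -0.    1.34] tip world [0.584 0.002 0.171] tip local [-0.054  -0.0051  0.171 ] F [-0.8 -0.7  3.4] w -0.0002
tool axes in local (cols) [[0.001, 1.0, -0.0], [1.0, -0.001, -0.0], [-0.0, -0.0, -1.0]]
```

View pics/side1.png

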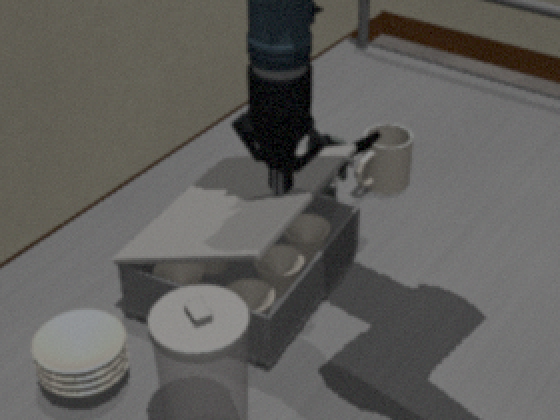

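The side view shows the fingertips at (278,188) on the lid, which is about half folded. Carrying on down.

{"api": "drive_tool", "payload": {
  "series": [
    [0, 0, 0, 0, -0.002, 0.007, 0],
    [0, 0, 0, 0, -0.002, 0.007, 0],
    [0, 0, 0, 0, -0.002, 0.007, 0],
    [0, 0, 0, 0, -0.002, 0.007, 0],
    [0, 0, 0, 0, -0.002, 0.007, 0],
    [0, 0, 0, 0, -0.002, 0.007, 0],
    [0, 0, 0, 0, -0.002, 0.007, 0],
    [0, 0, 0, 0, -0.002, 0.007, 0],
    [0, 0, 0, 0, -0.002, 0.006, 0],
    [0, 0, 0, 0, -0.002, 0.002, 0]
  ]
}}

```text
time_s: 5.15
tcp_pos: [0.5645, 0.0, 0.2796]
eef_rot: [0.661, 0.751, -0.0, -0.0]
contact_force: [1.5, 0.8, 2.0]
gripper_width: -0.0
gripper_force: 1.2
```

{"api": "drive_tool", "payload": {
  "series": [
    [0, 0, 0, 0, 0, 0.002, 0],
    [0, 0, 0, 0, 0, 0.002, 0],
    [0, 0, 0, 0, 0, 0.001, 0],
    [0, 0, 0, 0, 0, 0.001, 0],
    [0, 0, 0, 0, 0, 0.001, 0],
    [0, 0, 0, 0, 0, 0, 0],
    [0, 0, 0, 0, 0, 0, 0],
    [0, 0, 0, 0, 0, 0, 0],
    [0, 0, 0, 0, 0, 0, 0],
    [0, 0, 0, 0, 0, 0, 0]
  ]
}}

```text
time_s: 5.98
tcp_pos: [0.5641, 0.0, 0.2758]
eef_rot: [0.661, 0.751, -0.0, 0.0]
contact_force: [-7.7, 1.3, 17.5]
gripper_width: 0.0004
gripper_force: 8.6
```

```bash
python3 st.py
```

```text
t 5.9833 q [-0.11  0.43 -0.19  0.96 -0.    1.33] tip world [ 0.564 -0.     0.103] tip local [-0.0744 -0.0049  0.1028] F [-7.7  1.3 17.5] w 0.0004
tool axes in local (cols) [[0.0, 1.0, -0.0], [1.0, -0.0, -0.0], [-0.0, -0.0, -1.0]]
```

The lid stopped at a tip height of 0.103 m with 17.5 N up, so it is shut. Now up and across to above the tab at local (-0.075, -0.185).

{"api": "drive_tool", "payload": {
  "series": [
    [0, 0, 0, 0, 0, -0.02, 0],
    [0, 0, 0, 0, 0, -0.02, 0],
    [0, 0, 0, 0, 0, -0.02, 0],
    [0, 0, 0, 0, 0, -0.02, 0],
    [0, 0, 0, 0, 0, -0.02, 0],
    [0, 0, 0, 0, 0, -0.02, 0],
    [0, 0, 0, -0.02, 0, 0, 0],
    [0, 0, 0, -0.02, 0, 0, 0],
    [0, 0, 0, -0.02, 0, 0, 0],
    [0, 0, 0, -0.02, 0, 0, 0]
  ]
}}

```text
time_s: 6.82
tcp_pos: [0.5747, -0.08, 0.3934]
eef_rot: [0.661, 0.751, -0.0, -0.0]
contact_force: [0.1, 1.3, -0.4]
gripper_width: -0.0002
gripper_force: 0.0
```

{"api": "drive_tool", "payload": {
  "series": [
    [0, 0, 0, -0.02, 0, 0, 0],
    [0, 0, 0, -0.02, 0, 0, 0],
    [0, 0, 0, -0.02, 0, 0, 0],
    [0, 0, 0, -0.02, 0, 0, 0],
    [0, 0, 0, -0.02, 0, 0, 0],
    [0, 0, 0, 0, 0, 0, 0],
    [0, 0, 0, 0, 0, 0, 0],
    [0, 0, 0, 0, 0, 0, 0],
    [0, 0, 0, 0, 0, 0, 0],
    [0, 0, 0, 0, 0, 0, 0]
  ]
}}

```text
time_s: 7.65
tcp_pos: [0.5875, -0.1776, 0.3937]
eef_rot: [0.66, 0.751, -0.0, -0.0]
contact_force: [0.3, -0.6, 0.8]
gripper_width: 0.0003
gripper_force: 0.0
```

```bash
python3 st.py; python3 -c "
from cell import imaging
import cv2
cv2.imwrite('pics/s2.png',cv2.resize(cv2.convertScaleAbs(imaging.camera('side')['img'][100:300,150:410,::-1],alpha=1.4),None,fx=3,fy=3))"
```

```text
t 7.65 q [-0.4   0.46  0.18  1.29  0.    1.05] tip world [ 0.587 -0.178  0.221] tip local [-0.0737 -0.184   0.2207] F [ 0.3 -0.6  0.8] w 0.0003
tool axes in local (cols) [[-0.001, 1.0, -0.0], [1.0, 0.001, 0.0], [0.0, -0.0, -1.0]]
```

View pics/s2.png

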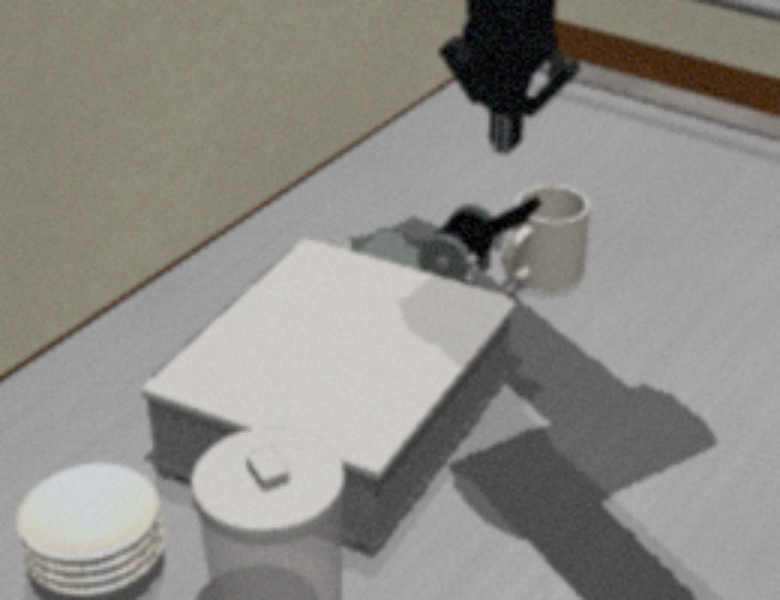

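The lid lies flat on the box. The fingertips at (505,150) are above the tab at (520,212), which is still at rest, and the bystanders look untouched. Lowering onto the tab.

{"api": "drive_tool", "payload": {
  "series": [
    [0, 0, 0, 0, 0, 0.005, 0],
    [0, 0, 0, 0, 0, 0.005, 0],
    [0, 0, 0, 0, 0, 0.005, 0],
    [0, 0, 0, 0, 0, 0.005, 0],
    [0, 0, 0, 0, 0, 0.005, 0],
    [0, 0, 0, 0, 0, 0.005, 0],
    [0, 0, 0, 0, 0, 0.005, 0],
    [0, 0, 0, 0, 0, 0.005, 0],
    [0, 0, 0, 0, 0, 0.005, 0],
    [0, 0, 0, 0, 0, 0.005, 0]
  ]
}}

```text
time_s: 8.53
tcp_pos: [0.5876, -0.1786, 0.3432]
eef_rot: [0.661, 0.751, -0.0, 0.0]
contact_force: [-0.1, -0.5, -0.0]
gripper_width: -0.0001
gripper_force: 0.0
```

{"api": "drive_tool", "payload": {
  "series": [
    [0, 0, 0, 0, -0.002, 0.005, 0],
    [0, 0, 0, 0, -0.002, 0.005, 0],
    [0, 0, 0, 0, -0.002, 0.005, 0],
    [0, 0, 0, 0, -0.002, 0.005, 0],
    [0, 0, 0, 0, -0.002, 0.005, 0],
    [0, 0, 0, 0, -0.002, 0.005, 0],
    [0, 0, 0, 0, -0.002, 0.005, 0],
    [0, 0, 0, 0, -0.002, 0.005, 0],
    [0, 0, 0, 0, -0.002, 0.005, 0],
    [0, 0, 0, 0, -0.002, 0.005, 0]
  ]
}}

```text
time_s: 9.37
tcp_pos: [0.5684, -0.1816, 0.2959]
eef_rot: [0.661, 0.751, 0.001, 0.002]
contact_force: [0.2, -0.1, 9.5]
gripper_width: 0.0002
gripper_force: 4.6
```

```bash
python3 st.py
```

```text
t 9.3667 q [-0.42  0.47 -0.07  1.03 -0.    1.03] tip world [ 0.569 -0.182  0.123] tip local [-0.0924 -0.1861  0.1229] F [ 0.2 -0.1  9.5] w 0.0002
tool axes in local (cols) [[0.001, 1.0, 0.004], [1.0, -0.001, -0.003], [-0.003, 0.004, -1.0]]
```

{"api": "drive_tool", "payload": {
  "series": [
    [0, 0, 0, 0, -0.002, 0.004, 0],
    [0, 0, 0, 0, -0.002, 0.004, 0],
    [0, 0, 0, 0, -0.002, 0.004, 0],
    [0, 0, 0, 0, -0.002, 0.004, 0],
    [0, 0, 0, 0, -0.002, 0.004, 0],
    [0, 0, 0, 0, -0.002, 0.004, 0],
    [0, 0, 0, 0, -0.002, 0.004, 0],
    [0, 0, 0, 0, -0.002, 0.004, 0],
    [0, 0, 0, 0, -0.002, 0.004, 0],
    [0, 0, 0, 0, -0.002, 0.004, 0]
  ]
}}

```text
time_s: 10.2
tcp_pos: [0.5483, -0.184, 0.2544]
eef_rot: [0.661, 0.751, 0.0, 0.001]
contact_force: [1.5, 0.2, 7.2]
gripper_width: 0.0002
gripper_force: 3.1
```

```bash
python3 st.py; python3 -c "
from cell import imaging
import cv2
cv2.imwrite('pics/s3.png',cv2.resize(cv2.convertScaleAbs(imaging.camera('side')['img'][130:230,250:380,::-1],alpha=1.6),None,fx=6,fy=6,interpolation=2))"
```

```text
t 10.2 q [-0.43  0.47 -0.18  0.92 -0.    1.01] tip world [ 0.549 -0.184  0.081] tip local [-0.113  -0.1856  0.0814] F [1.5 0.2 7.2] w 0.0002
tool axes in local (cols) [[0.001, 1.0, 0.002], [1.0, -0.001, -0.001], [-0.001, 0.002, -1.0]]
```

View pics/s3.png

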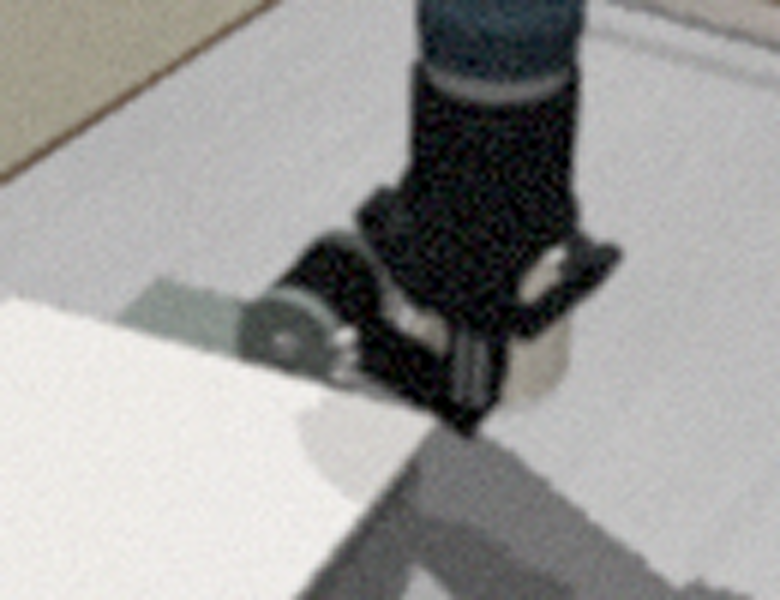

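The fingers are on the tab at about (470,375), with the tab sloping down towards its tip near (465,430). The 7.2 N matches the hold force at the third click. I'll check the angle by projecting the tab model for several dial angles, and hold meanwhile.

```bash
python3 - <<'E'
from h import *
p=np.load("p.npy")
for d in(.72,.95,1.08,1.21,1.36):
    s=.7-d; L=[[-.03-r*np.cos(s)+h*np.sin(s),-.185+.018,.105+r*np.sin(s)+h*np.cos(s)] for r,h in((.035,.005),(.06,.005),(.096,.005),(.096,-.005))]
    print(d,((proj("side",world(p,L))-[250,130])*6).round().tolist())
E
```

```text
0.72 [[364.0, 337.0], [412.0, 351.0], [483.0, 372.0], [482.0, 390.0]]
0.95 [[363.0, 351.0], [410.0, 375.0], [477.0, 410.0], [471.0, 426.0]]
1.08 [[361.0, 359.0], [405.0, 388.0], [469.0, 430.0], [461.0, 444.0]]
1.21 [[359.0, 366.0], [400.0, 399.0], [459.0, 447.0], [448.0, 459.0]]
1.36 [[354.0, 373.0], [391.0, 410.0], [443.0, 464.0], [431.0, 474.0]]
```

{"api": "drive_tool", "payload": {
  "series": [
    [0, 0, 0, 0, 0, 0, 0],
    [0, 0, 0, 0, 0, 0, 0],
    [0, 0, 0, 0, 0, 0, 0],
    [0, 0, 0, 0, 0, 0, 0],
    [0, 0, 0, 0, 0, 0, 0],
    [0, 0, 0, 0, 0, 0, 0],
    [0, 0, 0, 0, 0, 0, 0],
    [0, 0, 0, 0, 0, 0, 0],
    [0, 0, 0, 0, 0, 0, 0],
    [0, 0, 0, 0, 0, 0, 0]
  ]
}}

```text
time_s: 11.08
tcp_pos: [0.5477, -0.1839, 0.2541]
eef_rot: [0.661, 0.751, -0.0, 0.0]
contact_force: [0.9, 0.4, 5.9]
gripper_width: -0.0002
gripper_force: 2.9
```

The tip's lowest point at about (468,436) lies between the model's 0.95 and 1.08 positions, so the dial is near 1.03. Contact geometry gives 1.04 to 1.10. I'll add 2 mm for margin, then take one closer look.

{"api": "drive_tool", "payload": {
  "series": [
    [0, 0, 0, 0, 0, 0.001, 0],
    [0, 0, 0, 0, 0, 0.001, 0],
    [0, 0, 0, 0, 0, 0, 0],
    [0, 0, 0, 0, 0, 0, 0],
    [0, 0, 0, 0, 0, 0, 0],
    [0, 0, 0, 0, 0, 0, 0],
    [0, 0, 0, 0, 0, 0, 0],
    [0, 0, 0, 0, 0, 0, 0],
    [0, 0, 0, 0, 0, 0, 0],
    [0, 0, 0, 0, 0, 0, 0]
  ]
}}

```text
time_s: 11.92
tcp_pos: [0.548, -0.1839, 0.2525]
eef_rot: [0.661, 0.751, -0.0, 0.001]
contact_force: [0.8, 0.3, 7.3]
gripper_width: 0.0001
gripper_force: 3.4
```

```bash
python3 st.py; python3 - <<'E'
from cell import imaging
from h import *
import cv2
p=np.load("p.npy"); im=imaging.camera('side')['img'][170:215,300:350,::-1]
k=12; im=cv2.resize(cv2.convertScaleAbs(im,alpha=2.5),None,fx=k,fy=k,interpolation=2)
for d,c in((.95,(0,0,255)),(1.08,(0,255,0)),(1.21,(255,0,0))):
    s=.7-d; L=[[-.03-r*np.cos(s)+h*np.sin(s),-.167,.105+r*np.sin(s)+h*np.cos(s)] for r,h in((.03,.005),(.096,.005),(.096,-.005),(.03,-.005))]
    u=(proj("side",world(p,L))-[300,170]+.5)*k
    cv2.polylines(im,[u.astype(np.int32)],True,c,1)
cv2.imwrite('pics/s4.png',im)
E
```

```text
t 11.9167 q [-0.43  0.47 -0.18  0.92 -0.    1.01] tip world [ 0.548 -0.184  0.08 ] tip local [-0.1135 -0.1855  0.0795] F [0.8 0.3 7.3] w 0.0001
tool axes in local (cols) [[0.001, 1.0, 0.001], [1.0, -0.001, -0.001], [-0.001, 0.001, -1.0]]
```

View pics/s4.png

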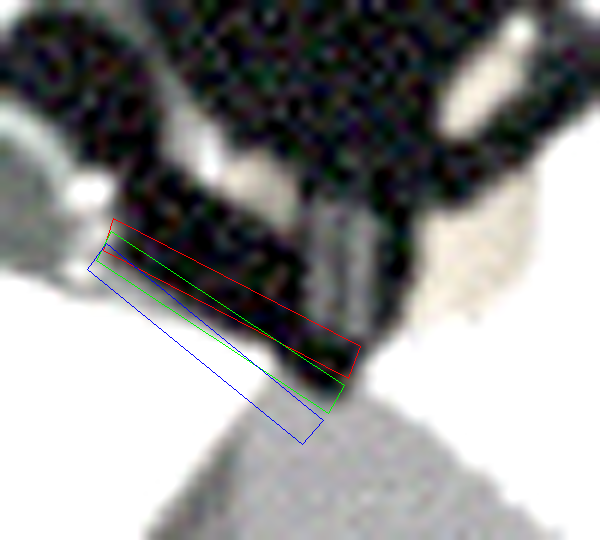

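The overlay puts the black tab's tip, at about (330,400), just above the green 1.08 outline. That reads about 1.04 to 1.08, well inside the window and in line with the geometry (tip at z 0.0795). Holding.

{"api": "drive_tool", "payload": {
  "series": [
    [0, 0, 0, 0, 0, 0, 0],
    [0, 0, 0, 0, 0, 0, 0],
    [0, 0, 0, 0, 0, 0, 0],
    [0, 0, 0, 0, 0, 0, 0],
    [0, 0, 0, 0, 0, 0, 0],
    [0, 0, 0, 0, 0, 0, 0],
    [0, 0, 0, 0, 0, 0, 0],
    [0, 0, 0, 0, 0, 0, 0],
    [0, 0, 0, 0, 0, 0, 0],
    [0, 0, 0, 0, 0, 0, 0]
  ]
}}

```text
time_s: 12.8
tcp_pos: [0.5481, -0.1839, 0.2525]
eef_rot: [0.661, 0.751, -0.0, 0.001]
contact_force: [0.5, -0.2, 7.8]
gripper_width: 0.0
gripper_force: 3.4
```

{"api": "drive_tool", "payload": {
  "series": [
    [0, 0, 0, 0, 0, 0, 0],
    [0, 0, 0, 0, 0, 0, 0],
    [0, 0, 0, 0, 0, 0, 0],
    [0, 0, 0, 0, 0, 0, 0],
    [0, 0, 0, 0, 0, 0, 0],
    [0, 0, 0, 0, 0, 0, 0],
    [0, 0, 0, 0, 0, 0, 0],
    [0, 0, 0, 0, 0, 0, 0],
    [0, 0, 0, 0, 0, 0, 0],
    [0, 0, 0, 0, 0, 0, 0]
  ]
}}

```text
time_s: 13.63
tcp_pos: [0.548, -0.1839, 0.2525]
eef_rot: [0.661, 0.751, -0.0, 0.001]
contact_force: [-0.3, 0.7, 7.6]
gripper_width: 0.0002
gripper_force: 3.4
```

{"api": "drive_tool", "payload": {
  "series": [
    [0, 0, 0, 0, 0, 0, 0],
    [0, 0, 0, 0, 0, 0, 0],
    [0, 0, 0, 0, 0, 0, 0],
    [0, 0, 0, 0, 0, 0, 0],
    [0, 0, 0, 0, 0, 0, 0],
    [0, 0, 0, 0, 0, 0, 0],
    [0, 0, 0, 0, 0, 0, 0],
    [0, 0, 0, 0, 0, 0, 0],
    [0, 0, 0, 0, 0, 0, 0],
    [0, 0, 0, 0, 0, 0, 0]
  ]
}}

```text
time_s: 14.47
tcp_pos: [0.548, -0.1839, 0.2525]
eef_rot: [0.661, 0.751, -0.0, 0.001]
contact_force: [0.4, 0.4, 6.9]
gripper_width: -0.0002
gripper_force: 3.4
```

{"api": "drive_tool", "payload": {
  "series": [
    [0, 0, 0, 0, 0, 0, 0],
    [0, 0, 0, 0, 0, 0, 0],
    [0, 0, 0, 0, 0, 0, 0],
    [0, 0, 0, 0, 0, 0, 0],
    [0, 0, 0, 0, 0, 0, 0],
    [0, 0, 0, 0, 0, 0, 0],
    [0, 0, 0, 0, 0, 0, 0],
    [0, 0, 0, 0, 0, 0, 0],
    [0, 0, 0, 0, 0, 0, 0],
    [0, 0, 0, 0, 0, 0, 0]
  ]
}}

```text
time_s: 15.3
tcp_pos: [0.548, -0.1839, 0.2525]
eef_rot: [0.661, 0.751, -0.0, 0.001]
contact_force: [0.5, 0.2, 7.4]
gripper_width: -0.0002
gripper_force: 3.4
```

```bash
python3 st.py; python3 -c "
from cell import workorder
print(workorder.sign_off())"
```

```text
t 15.3 q [-0.43  0.47 -0.18  0.92 -0.    1.01] tip world [ 0.548 -0.184  0.08 ] tip local [-0.1135 -0.1855  0.0795] F [0.5 0.2 7.4] w -0.0002
tool axes in local (cols) [[0.001, 1.0, 0.001], [1.0, -0.001, -0.001], [-0.001, 0.001, -1.0]]
the job is handed in; nothing more can be done
None
```

I shut the lid, then pushed the tab to the third click (dial estimated at 1.04–1.1 rad from image and geometry) and held it there for over 3 s at about 7 N; I handed the job in with the fingers still holding, the bystanders were never touched, and no verdict was returned.

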